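# Return the hot-gas nozzles to their shadow-foam tray

## Task

Put the rework station's four straight-sided steel nozzles (small square, medium square, large square and oblong) back in the blue tray: lower each one gently, mouth down, into the pocket cut for its own shape and size, so that it sits flat on the pocket's yellow floor. Leave the two round-mouthed nozzles, which belong to the hand tool, standing where they are, and do not drop a nozzle or tip one over.

Things in the scene. Friction and masses are not known exactly. Their poses are not given: they have to be found in the camera images.
- nozzle_small_mid (a point): Steel hot-gas nozzle with small square mouth: hood 28 mm along its x by 28 mm along its y, about 60 g. Hood with vertical sides 34 mm high, topped by a central round neck 22 mm across (26 mm flange) up to 58 mm total. The point is on the vertical axis, half-way up (29 mm above the mouth); z up. Loose, stands mouth down on the bench.
- nozzle_medium_mid (a point): Steel hot-gas nozzle with medium square mouth: hood 42 mm along its x by 42 mm along its y, about 90 g. Hood with vertical sides 34 mm high, topped by a central round neck 22 mm across (26 mm flange) up to 58 mm total. The point is on the vertical axis, half-way up (29 mm above the mouth); z up. Loose, stands mouth down on the bench.
- nozzle_large_mid (a point): Steel hot-gas nozzle with large square mouth: hood 56 mm along its x by 56 mm along its y, about 130 g. Hood with vertical sides 34 mm high, topped by a central round neck 22 mm across (26 mm flange) up to 58 mm total. The point is on the vertical axis, half-way up (29 mm above the mouth); z up. Loose, stands mouth down on the bench.
- nozzle_oblong_mid (a point): Steel hot-gas nozzle with oblong mouth: hood 60 mm along its x by 28 mm along its y, about 90 g. Hood with vertical sides 34 mm high, topped by a central round neck 22 mm across (26 mm flange) up to 58 mm total. The point is on the vertical axis, half-way up (29 mm above the mouth); z up. Loose, stands mouth down on the bench.
- round_narrow_mid (a point): Look-alike that stays: steel nozzle with a round mouth, hood 36 mm in diameter, about 70 g, brass clamp ring round the foot of its neck (the hand tool's nozzle). Hood with vertical sides 34 mm high, topped by a central round neck 22 mm across (26 mm flange) up to 58 mm total. The point is on the vertical axis, half-way up (29 mm above the mouth); z up. Loose, stands mouth down on the bench.
- round_wide_mid (a point): Look-alike that stays: steel nozzle with a round mouth, hood 54 mm in diameter, about 110 g, brass clamp ring round the foot of its neck (the hand tool's nozzle). Hood with vertical sides 34 mm high, topped by a central round neck 22 mm across (26 mm flange) up to 58 mm total. The point is on the vertical axis, half-way up (29 mm above the mouth); z up. Loose, stands mouth down on the bench.
- pocket_small_floor (a point): Pocket for the small square nozzle: 42 mm (its x) by 42 mm (its y), yellow floor, cut 6 mm deep into a black foam insert 94 mm square. The point is the centre of the pocket's floor, 7 mm above the bench; z up. Fixed. The four inserts lie 2 by 2, 96 mm apart centre to centre, in any arrangement, in one blue tray 208 mm square whose wall tops are 15 mm above the bench (foam tops at 13 mm).
- pocket_medium_floor (a point): Pocket for the medium square nozzle: 56 mm (its x) by 56 mm (its y), yellow floor, cut 6 mm deep into a black foam insert 94 mm square. The point is the centre of the pocket's floor, 7 mm above the bench; z up. Fixed. The four inserts lie 2 by 2, 96 mm apart centre to centre, in any arrangement, in one blue tray 208 mm square whose wall tops are 15 mm above the bench (foam tops at 13 mm).
- pocket_large_floor (a point): Pocket for the large square nozzle: 70 mm (its x) by 70 mm (its y), yellow floor, cut 6 mm deep into a black foam insert 94 mm square. The point is the centre of the pocket's floor, 7 mm above the bench; z up. Fixed. The four inserts lie 2 by 2, 96 mm apart centre to centre, in any arrangement, in one blue tray 208 mm square whose wall tops are 15 mm above the bench (foam tops at 13 mm).
- pocket_oblong_floor (a point): Pocket for the oblong nozzle: 74 mm (its x) by 42 mm (its y), yellow floor, cut 6 mm deep into a black foam insert 94 mm square. The point is the centre of the pocket's floor, 7 mm above the bench; z up. Fixed. The four inserts lie 2 by 2, 96 mm apart centre to centre, in any arrangement, in one blue tray 208 mm square whose wall tops are 15 mm above the bench (foam tops at 13 mm).
Things that resemble listed ones, but are neither listed nor needed, are in the scene too. Leave any purple, red or white look-alike of the part that bears pocket_large_floor alone.

How it is judged:
By the outcome, as a careful person would: the job done as asked, in the order asked, and still so for the second after the job is handed in, with the robot touching nothing.
It also fails if it takes over 112 s, if anything falls off the work surface, if the arm or the gripper's body presses on something with over 40 N, if the wrist force passes 120 N, or if a joint passes its speed limit or range.

## Robot

A 6-joint arm with a two-finger parallel gripper is mounted at the origin on the work surface. World frame = base frame: x ahead of the robot, y to its left, z up, the work surface at z = 0. Lengths are in m, angles in rad, forces in N, time in s.
With the tool pointing down it reaches from about 0.425 to 0.95 m from the base axis. Payload 3.5 kg.
Tool frame: the origin (TCP) lies midway between the tips of the shut fingers; the grasp point (between the pads) lies 19 mm behind it; z points along the fingers, x is the direction in which the jaws open and shut, and the axes are right-handed (so a half turn about z gives the same grasp; the last joint's range is limited). The gripper opens to 85 mm and grips with 20 to 120 N. Pads are 22 mm wide; open, the fingers measure 114 mm over their backs; the gripper's body (76 mm by 85 mm) begins 54 mm behind the grasp point. The pads swing forward as they close: fully open they stand 13 mm farther back than shut.
Start: joints at [0.996, 0.286, 1.577, -0, 1.279, -0.15], TCP at [0.278, 0.615, 0.231] pointing down, gripper open.
Joint ranges: [-2.77, 2.77], [-0.9, 2.22], [0.21, 2.48], [-1.53, 4.67], [0.24, 2.81], [-2.84, 2.84]. Speed limits (rad/s): [2.79, 2.79, 3.14, 3.14, 3.14, 3.14].

## Interface

Orientations are given as [roll, pitch, yaw] about the fixed x, y, z axes, in that order (R = Rz(yaw) Ry(pitch) Rx(roll)).
In Python, from station import ctrl gives the robot as it stands.
- The arm moves only by the tool step_arm, never from a script. Its arguments are lists of equal length, an entry for each row: "jaw": the opening, from 0 (shut) to 1 (fully open); "travel": the shift along the world's x, y, z in cm, a list of three; "spin": the turn about the world's z in degrees. In form: {"jaw": [jaw, ...], "travel": [[tx, ty, tz], ...], "spin": [spin, ...]}. A call has exactly 10 rows; each row is the pose to reach, as a shift and turn from the pose commanded when the call began; what a row does not reach only later rows make up. A row lasts 1/10 s, in which the tool goes at most 50 mm and 8.59 degrees, less where a joint would pass 70% of its speed; a pose out of reach is approached as far as the arm can. A call with a gripper value outside its range is refused whole. The fingers move at their own pace and stop on an object; "force" is the grip in N (left out, the last holds). Time passes only in rows, so rows that repeat a pose let the fingers close, or fill a call up. It gives the time, the measured TCP pose, the force and the opening at its end, in the units of the state.
- ctrl.state(): the state, without advancing time (a new reading comes with each control period).
- ctrl.get_image(name): name is "side" or "top" or "wrist"; returns a dict with "image" (400x640x3 uint8, red, green, blue), "z_map" (400x640 float32, m along the optical axis (not along the pixel's ray), 0 where there is no reading), "K" (3x3 intrinsics, pixels), "k1" (the pictures are not rectified: a ray, as slopes to the right and down, at radius r is drawn at 1 + k1 r^2 times it, then the intrinsics apply), "view" (4x4, takes a point from world to camera coordinates); the wrist camera has in their place "mount" (4x4, takes a point from camera to tool coordinates, whose origin is the TCP and whose axes are the tool frame's). Camera axes: x right, y up, looking along -z (the intrinsics and any distortion apply to the point x, -y, -z); pixel columns grow to the right and rows downward; lengths in m; the calibration is good to about 2 mm. A picture is of the moment at which its call begins: read the wrist's pose just before it.
- ctrl.job_done(): hands the job in, once; it reports no verdict.
The state is a dict: "t": time; "qpos": joint angles; "joint_vel": joint speeds; "tau": joint torques, N m; "tcp_pos": TCP position; "ee_rot": TCP orientation; "ft_force": force on the tool from outside, world axes, zero at the start; "wrist_torque": the same for the moment, N m; "gripper_width": finger opening in m.
Only numpy, scipy, OpenCV 4.12 (cv2) and the standard library are available. Lean on these libraries where they do the work, as an engineer would, in place of code of your own. Each camera call takes 0.05 s, during which the arm holds its last target. There are 200 camera calls.

## Working session

There is one attempt and no reset: what is moved stays moved. The work goes in short steps, Python scripts to look and compute and a tool call to move; the robot and the scene stay as the last step left them, time stands still between calls to the robot, and variables do not carry over. Pictures are saved under pics/ and viewed, about 12 in all and at most 16, crops included, and the job is handed in when it is done.

Besides the shell and the picture viewer there is one more tool, called by a JSON object that holds its "op" and its "data", one argument or row to a line. step_arm: Moves the arm, as the interface text tells. Its arguments: {"type":"object","properties":{"jaw":{"type":"array"},"travel":{"type":"array"},"spin":{"type":"array"},"force":{"type":"number"}},"required":["jaw","travel","spin"]}

```bash
mkdir -p pics && ls && python3 - <<'E'
from station import ctrl
import cv2,numpy as np,pickle
s=ctrl.state();print(s)
d={}
for n in("top","side","wrist"):
    d[n]=ctrl.get_image(n); cv2.imwrite(f"pics/a_{n}.png",d[n]["image"][:,:,::-1])
    print(n,d[n]["K"],d[n]["k1"],d[n].get("view",d[n].get("mount")))
pickle.dump((s,d),open("a.pkl","wb"))
E
```

```text
pics
{'t': 0.0, 'qpos': array([ 9.95991405e-01,  2.87196734e-01,  1.57818362e+00, -1.21653197e-05,
        1.27861107e+00, -1.49998313e-01]), 'joint_vel': array([ 8.27588447e-04,  9.83917091e-06,  5.30793587e-04,  2.83106432e-03,
       -4.98788925e-04, -7.80796296e-04]), 'tau': array([-5.36138778e-04, -4.05968571e+01, -2.92634815e+01, -1.47239180e-04,
        5.83403205e-03,  4.99805338e-06]), 'tcp_pos': array([0.27780759, 0.61445343, 0.22992289]), 'ee_rot': array([-3.14124570e+00,  2.37357214e-03,  1.14599365e+00]), 'ft_force': array([-0.75613482, -0.13545686,  0.30909453]), 'wrist_torque': array([0.02985795, 0.02807154, 0.00165425]), 'gripper_width': 0.08512860149862986}
top [[395.91712216   0.         326.5257568 ]
 [  0.         395.91712216 196.93967353]
 [  0.           0.           1.        ]] 0.0012519905249613588 [[ 0.00167812 -0.99982769  0.0184874   0.12167401]
 [ 0.99802556  0.00283529  0.06274506 -0.492661  ]
 [-0.06278666  0.01834561  0.99785834 -1.39614652]
 [ 0.          0.          0.          1.        ]]
side [[426.09761526   0.         318.13572979]
 [  0.         426.09761526 203.44676087]
 [  0.           0.           1.        ]] -0.09486994072458209 [[ 0.98293326 -0.18359278  0.01165787 -0.4594835 ]
 [ 0.10983347  0.6365102   0.76340774 -0.1897712 ]
 [-0.1475765  -0.74909843  0.64581167 -1.12988475]
 [ 0.          0.          0.          1.        ]]
wrist [[287.57939893   0.         321.68981592]
 [  0.         287.57939893 199.51464678]
 [  0.           0.           1.        ]] -0.05361228639463058 [[ 9.99999789e-01  4.28354631e-04 -4.88059922e-04 -1.17803087e-03]
 [ 2.54848900e-04 -9.50161165e-01 -3.11759034e-01 -7.99637678e-02]
 [-5.97279010e-04  3.11758844e-01 -9.50161074e-01 -1.42793471e-01]
 [ 0.00000000e+00  0.00000000e+00  0.00000000e+00  1.00000000e+00]]
```

View pics/a_top.png

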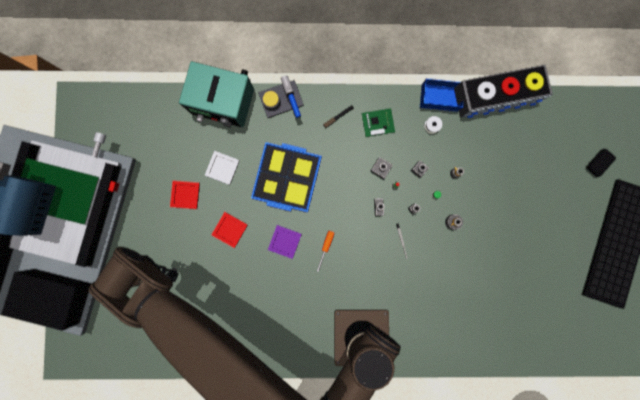

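View pics/a_side.png

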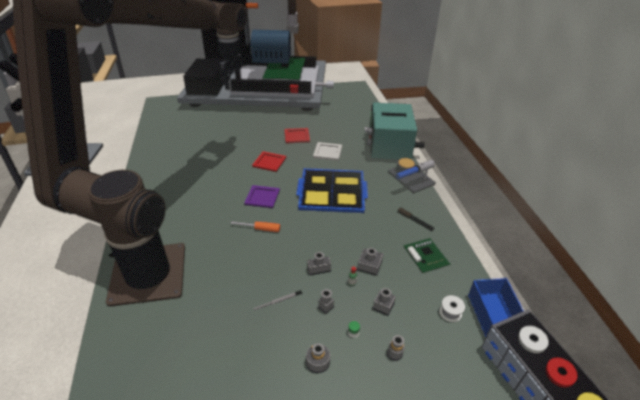

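The top view shows the tray at about (287,178), the square and oblong nozzles at (381,168), (420,168), (380,206) and (415,208), and the brass-ringed round ones at (457,172) and (455,222). There are small loose things at (396,184) and (437,195).

```bash
cat > h.py <<'E'
import cv2,numpy as np
from scipy.spatial.transform import Rotation as Ro
def cam_pose(d,s=None):
    if "view" in d: return np.linalg.inv(d["view"])
    T=np.eye(4);T[:3,:3]=Ro.from_euler("xyz",s["ee_rot"]).as_matrix();T[:3,3]=s["tcp_pos"];return T@d["mount"]
def ray(d,uv,s=None):
    uv=np.asarray(uv,float).reshape(-1,1,2)
    n=cv2.undistortPoints(uv,d["K"],np.array([d["k1"],0,0,0.])).reshape(-1,2)
    T=cam_pose(d,s); v=np.c_[n[:,0],-n[:,1],-np.ones(len(n))]
    return T[:3,3],v@T[:3,:3].T
def on_plane(d,uv,z,s=None):
    o,r=ray(d,uv,s); return (o+r*((z-o[2])/r[:,2])[:,None])
def cloud(d,s=None):
    h,w=d["z_map"].shape;g=np.stack(np.meshgrid(np.arange(w),np.arange(h)),-1).reshape(-1,2)
    o,r=ray(d,g,s);return (o+r*d["z_map"].reshape(-1,1)).reshape(h,w,3)
def proj(d,p,s=None):
    T=np.linalg.inv(cam_pose(d,s)); c=np.atleast_2d(p)@T[:3,:3].T+T[:3,3]
    n=np.c_[c[:,0],-c[:,1],-c[:,2]]
    return cv2.projectPoints(n,np.zeros(3),np.zeros(3),d["K"],np.array([d["k1"],0,0,0.]))[0].reshape(-1,2)
E
python3 - <<'E'
import pickle
from h import *
s,D=pickle.load(open("a.pkl","rb"));d=D["top"];im=d["image"]
hsv=cv2.cvtColor(im,cv2.COLOR_RGB2HSV)
c=cloud(d)
print("bench z",np.median(c[230:250,420:560,2]), "bench noise",c[230:250,420:560,2].std())
# pockets: yellow in tray
m=cv2.inRange(hsv,(20,100,100),(35,255,255));m[:, :240]=0;m[:, 330:]=0;m[:140]=0;m[215:]=0
for k in cv2.findContours(m,0,2)[0]:
    if cv2.contourArea(k)<30: continue
    P=on_plane(d,k.reshape(-1,2),.007)[:,:2].astype(np.float32)
    r=cv2.minAreaRect(P*1000);print("yellow",cv2.boundingRect(k),r, "z",np.median(c[...,2][cv2.drawContours(np.zeros_like(m),[k],-1,1,-1)>0]))
# blue tray
m=cv2.inRange(hsv,(100,120,60),(125,255,255));m[:, :240]=0;m[:, 330:]=0;m[:140]=0;m[215:]=0
P=on_plane(d,np.argwhere(m>0)[:,::-1],.015)[:,:2].astype(np.float32);print("tray",cv2.minAreaRect(P*1000))
# nozzles via height
hm=((c[...,2]>.015)&(c[...,2]<.09)).astype(np.uint8);hm[:150]=0;hm[240:]=0;hm[:, :365]=0;hm[:,475:]=0
n,l,st,ce=cv2.connectedComponentsWithStats(hm)
for i in range(1,n):
    if st[i,4]<20: continue
    p=c[l==i]; t=p[p[:,2]>.048]
    b=p[(p[:,2]>.02)&(p[:,2]<.04)]
    print(ce[i],st[i,4],"max",p[:,2].max(),"neck",t.mean(0) if len(t) else None, cv2.minAreaRect((p[:,:2]*1000).astype(np.float32)))
big=lambda a,f:cv2.resize(a,None,fx=f,fy=f,interpolation=cv2.INTER_CUBIC)
cv2.imwrite("pics/b.png",np.vstack([big(im[150:240,365:475],5)[:, :550],])[:,:,::-1])
cv2.imwrite("pics/c.png",D["wrist"]["image"][:,:,::-1])
E
```

```text
bench z 0.0018573757707900374 bench noise 0.07585270887520222
yellow (284, 181, 25, 25) ((506.8179931640625, 232.2900848388672), (73.85028839111328, 74.75418090820312), 76.10148620605469) z 0.008277212209741092
yellow (263, 180, 15, 14) ((529.4111328125, 325.48907470703125), (45.105369567871094, 46.123443603515625), 76.57212829589844) z 0.009024412293667572
yellow (293, 158, 20, 19) ((599.9489135742188, 208.9423828125), (60.256649017333984, 59.6318473815918), 76.11151123046875) z 0.008426774030702355
yellow (269, 150, 16, 23) ((623.49609375, 302.700439453125), (44.47303771972656, 78.04510498046875), 76.5708999633789) z 0.00844801342427659
tray ((564.2042236328125, 267.3175354003906), (207.7838897705078, 230.14578247070312), 76.23025512695312)
[381.33082707 166.96992481] 266 max 0.06509017397867156 neck [ 0.59885803 -0.07177307  0.0590657 ] ((599.4739379882812, -71.90673828125), (56.0918083190918, 57.0594596862793), 58.864784240722656)
[419.85443038 167.87341772] 158 max 0.06484149044586318 neck [ 0.59619164 -0.2089066   0.05932874] ((596.560546875, -209.24826049804688), (41.990608215
[... 504 characters left out ...]
.0063781738281, -267.9521789550781), (24.23114585876465, 23.389266967773438), 81.1004409790039)
[378.75675676 206.02702703] 148 max 0.06589803294520968 neck [ 0.45945565 -0.06150795  0.0591369 ] ((459.8061828613281, -61.10851287841797), (57.95652389526367, 27.22962760925293), 3.8564021587371826)
[414.19753086 207.88888889] 81 max 0.06656733708765761 neck [ 0.45367245 -0.18613892  0.05900758] ((452.6924743652344, -185.1761016845703), (28.42524528503418, 26.422325134277344), 34.049530029296875)
[454.35294118 221.19607843] 204 max 0.06581144390827909 neck [ 0.40665611 -0.32802925  0.05823601] ((407.69781494140625, -328.4075622558594), (49.505577087402344, 52.89250946044922), 0.8495867252349854)
```

View pics/b.png

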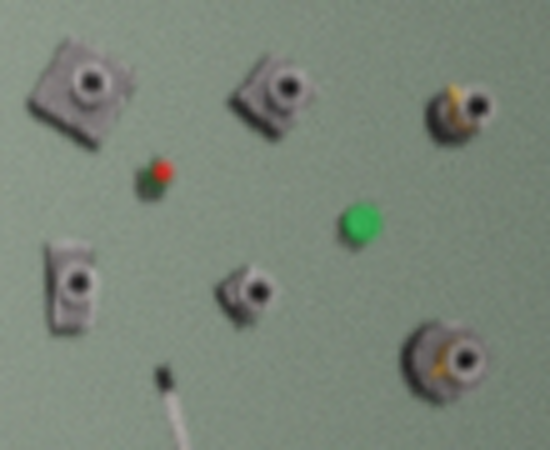

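Heights agree with 58 mm. The pockets match their sizes, and the tray is at about -13.9°. I'll go over the nozzles for a closer wrist view.

{"op": "step_arm", "data": {
  "jaw": [1,1,1,1,1,1,1,1,1,1],
  "travel": [
    [20,-73,0],
    [20,-73,0],
    [20,-73,0],
    [20,-73,0],
    [20,-73,0],
    [20,-73,0],
    [20,-73,0],
    [20,-73,0],
    [20,-73,0],
    [20,-73,0]
  ],
  "spin": [0,0,0,0,0,0,0,0,0,0],
  "force": 30
}}

```text
t: 1.15
tcp_pos: [0.4101, 0.1309, 0.2313]
ee_rot: [3.141, -0.0, 1.146]
ft_force: [1.2, 0.6, -0.3]
gripper_width: 0.0854
```

{"op": "step_arm", "data": {
  "jaw": [1,1,1,1,1,1,1,1,1,1],
  "travel": [
    [7,-24.5,0],
    [7,-24.5,0],
    [7,-24.5,0],
    [7,-24.5,0],
    [7,-24.5,0],
    [7,-24.5,0],
    [7,-24.5,0],
    [7,-24.5,0],
    [7,-24.5,0],
    [7,-24.5,0]
  ],
  "spin": [0,0,0,0,0,0,0,0,0,0]
}}

```text
t: 2.15
tcp_pos: [0.4801, -0.1108, 0.2313]
ee_rot: [3.142, -0.0, 1.148]
ft_force: [-0.1, -0.4, -0.6]
gripper_width: 0.0854
```

```bash
python3 - <<'E'
from station import ctrl
import pickle
from h import *
s=ctrl.state();d=ctrl.get_image("wrist");pickle.dump((s,d),open("w1.pkl","wb"))
print(s["t"],s["tcp_pos"])
c=cloud(d,s);hm=((c[...,2]>.012)&(c[...,2]<.08)&(d["z_map"]>.22)).astype(np.uint8)
n,l,st,ce=cv2.connectedComponentsWithStats(hm)
for i in range(1,n):
    if st[i,4]<150: continue
    p=c[l==i]; t=p[(p[:,2]>.05)]; b=p[(p[:,2]>.03)&(p[:,2]<.037)]
    print(ce[i].round(),st[i,4],"max",np.percentile(p[:,2],98).round(4),"neck",cv2.minEnclosingCircle((t[:,:2]*1000).astype(np.float32)) if len(t)>5 else None, "hoodtop",cv2.minAreaRect((b[:,:2]*1000).astype(np.float32)) if len(b)>5 else None)
cv2.imwrite("pics/w1.png",d["image"][:,:,::-1])
E
```

```text
2.15 [ 0.48009989 -0.11079713  0.23134791]
[458.   3.] 175 max 0.0258 neck None hoodtop None
[592. 114.] 11096 max 0.0164 neck None hoodtop None
[351. 139.] 1267 max 0.0595 neck ((457.04119873046875, -62.9907112121582), 13.130885124206543) hoodtop ((456.65869140625, -62.84478759765625), (60.00041961669922, 27.953182220458984), 3.348353862762451)
[255. 179.] 720 max 0.0595 neck ((451.2954406738281, -187.81178283691406), 13.11320686340332) hoodtop ((450.75299072265625, -187.7464141845703), (28.22313117980957, 27.875825881958008), 34.45335006713867)
[142. 190.] 1751 max 0.059 neck ((404.5000305175781, -330.41827392578125), 13.598516464233398) hoodtop ((404.6667785644531, -328.14825439453125), (52.6434326171875, 49.385475158691406), 0.8855483531951904)
[331. 215.] 361 max 0.0607 neck ((534.3024291992188, -122.86576080322266), 6.299984455108643) hoodtop ((532.2596435546875, -122.5711669921875), (20.723894119262695, 17.25143814086914), 76.66415405273438)
[384. 239.] 1999 max 0.0592 neck ((596.8681030273438, -72.9183120727539), 13.579273223876953) hoodtop ((596.8600463867188, -72.77759552001953), (56.96894073486328, 56.92903137207031), 58.59900665283203)
[221. 235.] 390 max 0.0313 neck None hoodtop ((502.09771728515625, -269.3293151855469), (22.659786224365234, 23.991409301757812), 83.20001220703125)
[290. 275.] 1111 max 0.059 neck ((593.6967163085938, -211.07669067382812), 13.097143173217773) hoodtop ((593.244384765625, -210.5509033203125), (41.996788024902344, 41.570953369140625), 50.681396484375)
[624. 290.] 1126 max 0.074 neck ((786.9912719726562, 225.63380432128906), 22.675506591796875) hoodtop None
[534. 279.] 204 max 0.0139 neck None hoodtop None
[  7. 389.] 327 max 0.0297 neck None hoodtop None
```

View pics/w1.png

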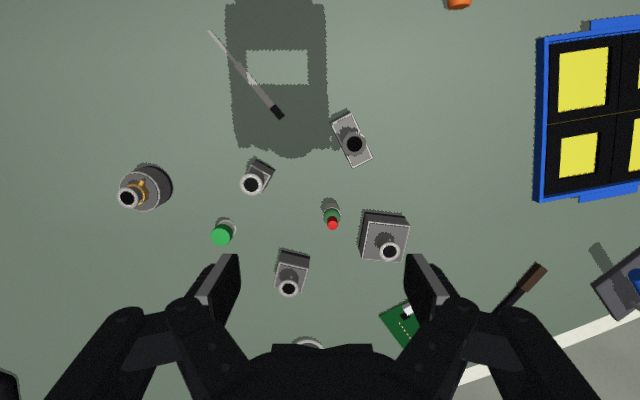

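All six nozzles agree with the top view to within 2 mm, and the hood sizes fit exactly. Large nozzle first.

{"op": "step_arm", "data": {
  "jaw": [1,1,1,1,1,1,1,1,1,1],
  "travel": [
    [5,1.6,-2],
    [9,3,-5],
    [11.7,3.8,-9],
    [11.7,3.8,-11],
    [11.7,3.8,-13],
    [11.7,3.8,-16],
    [11.7,3.8,-19],
    [11.7,3.8,-21.5],
    [11.7,3.8,-22.5],
    [11.7,3.8,-22.5]
  ],
  "spin": [-3,-6,-7.2,-7.2,-7.2,-7.2,-7.2,-7.2,-7.2,-7.2],
  "force": 30
}}

```text
t: 3.2
tcp_pos: [0.596, -0.0733, 0.0048]
ee_rot: [-3.138, 0.001, 1.021]
ft_force: [0.5, 0.3, 0.3]
gripper_width: 0.0856
```

{"op": "step_arm", "data": {
  "jaw": [0.75,0.6,0.5,0.5,0.5,0.5,0.5,0.5,0.5,0.5],
  "travel": [
    [0,0,0],
    [0,0,0],
    [0,0,0],
    [0,0,0],
    [0,0,0],
    [0,0,0],
    [0,0,0],
    [0,0,0],
    [0,0,0],
    [0,0,0]
  ],
  "spin": [0,0,0,0,0,0,0,0,0,0],
  "force": 30
}}

```text
t: 4.2
tcp_pos: [0.599, -0.0746, 0.0086]
ee_rot: [3.138, -0.001, 1.02]
ft_force: [0.3, 0.3, 6.5]
gripper_width: 0.0555
```

```bash
python3 - <<'E'
from station import ctrl
from h import *
print(ctrl.state());d=ctrl.get_image("wrist")
cv2.imwrite("pics/w2.png",d["image"][:,:,::-1])
E
```

```text
{'t': 4.2, 'qpos': array([-2.91968895e-01,  4.04292461e-01,  1.87867261e+00,  3.09583198e-04,
        8.54734241e-01, -1.31246521e+00]), 'joint_vel': array([ 0.00040647, -0.00034829,  0.00063798, -0.00034624,  0.00089357,
        0.00014325]), 'tau': array([-4.68344875e-01, -3.47708166e+01, -2.03111923e+01, -1.22369262e-01,
       -1.01542091e-01,  2.48074631e-02]), 'tcp_pos': array([ 0.59899646, -0.07461365,  0.00857902]), 'ee_rot': array([ 3.13788839e+00, -1.22117536e-03,  1.02029581e+00]), 'ft_force': array([0.31499572, 0.34041096, 6.52446363]), 'wrist_torque': array([0.10164311, 0.01365224, 0.08724317]), 'gripper_width': 0.05547674416837565}
```

View pics/w2.png

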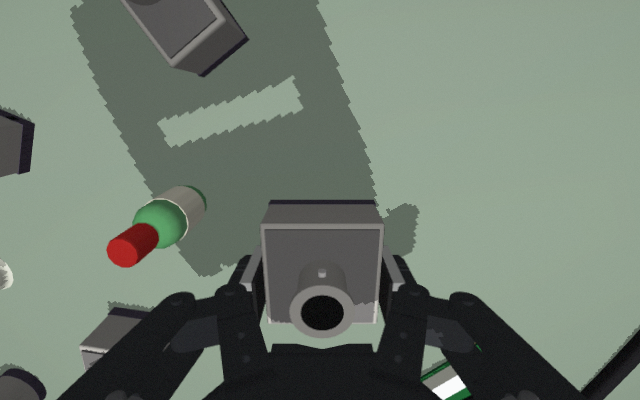

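The large nozzle is held square between the pads (hood spans columns 262–382). I'll lift it, and take the pocket position from the earlier wrist view.

{"op": "step_arm", "data": {
  "jaw": [0.5,0.5,0.5,0.5,0.5,0.5,0.5,0.5,0.5,0.5],
  "travel": [
    [0,0,0.5],
    [0,0,1.5],
    [0,0,3],
    [0,0,5],
    [0,0,7],
    [0,0,9],
    [0,0,10],
    [0,0,10],
    [0,0,10],
    [0,0,10]
  ],
  "spin": [0,0,0,0,0,0,0,0,0,0]
}}

```text
t: 5.25
tcp_pos: [0.5963, -0.074, 0.1049]
ee_rot: [-3.139, 0.001, 1.02]
ft_force: [-0.4, 0.5, -0.9]
gripper_width: 0.0555
```

```bash
python3 - <<'E'
import pickle
from h import *
for f in("w1.pkl",):
    s,d=pickle.load(open(f,"rb"));hsv=cv2.cvtColor(d["image"],cv2.COLOR_RGB2HSV)
    m=cv2.inRange(hsv,(20,100,100),(35,255,255))
    for k in cv2.findContours(m,0,1)[0]:
        if cv2.contourArea(k)<300: continue
        P=on_plane(d,k.reshape(-1,2),.007,s)[:,:2].astype(np.float32)
        print("yellow",cv2.boundingRect(k),cv2.minAreaRect(P*1000))
E
```

```text
yellow (559, 132, 39, 46) ((600.7122192382812, 210.73477172851562), (52.04452133178711, 55.366249084472656), 75.75448608398438)
yellow (628, 118, 12, 54) ((620.9743041992188, 291.56646728515625), (17.36197853088379, 73.8148193359375), 84.45225524902344)
yellow (558, 47, 51, 66) ((506.8062744140625, 233.8667755126953), (65.86776733398438, 70.91313171386719), 76.30369567871094)
```

{"op": "step_arm", "data": {
  "jaw": [0.5,0.5,0.5,0.5,0.5,0.5,0.5,0.5,0.5,0.5],
  "travel": [
    [-1,3,0],
    [-2,7,0],
    [-3.3,11,0],
    [-4.5,15,0],
    [-5.7,19,0],
    [-6.9,23,0],
    [-8,27,0],
    [-8.8,29.5,0],
    [-9.05,30.5,0],
    [-9.05,30.5,0]
  ],
  "spin": [2,4,7,10,13,15,17,17.7,17.7,17.7]
}}

```text
t: 6.25
tcp_pos: [0.5059, 0.2315, 0.1053]
ee_rot: [-3.14, 0.001, 1.331]
ft_force: [0.6, 0.1, -1.2]
gripper_width: 0.0552
```

{"op": "step_arm", "data": {
  "jaw": [0.5,0.5,0.5,0.5,0.5,0.5,0.5,0.5,0.5,0.5],
  "travel": [
    [0,0,-1],
    [0,0,-2.5],
    [0,0,-4],
    [0,0,-5],
    [0,0,-5.7],
    [0,0,-6],
    [0,0,-6],
    [0,0,-6],
    [0,0,-6],
    [0,0,-6]
  ],
  "spin": [0,0,0,0,0,0,0,0,0,0]
}}

```text
t: 7.25
tcp_pos: [0.5072, 0.231, 0.047]
ee_rot: [3.14, -0.001, 1.329]
ft_force: [0.4, 0.4, -1.0]
gripper_width: 0.0552
```

```bash
python3 - <<'E'
from station import ctrl
from h import *
for i in range(3):
    s=ctrl.state();d=ctrl.get_image("wrist");print(s["tcp_pos"],s["ee_rot"],s["ft_force"])
cv2.imwrite("pics/w3.png",d["image"][:,:,::-1])
E
```

```text
[0.50720942 0.23095284 0.04700315] [ 3.14044490e+00 -5.82316523e-04  1.32942169e+00] [ 0.36350494  0.3996318  -0.97179165]
[0.50710003 0.23093075 0.0468785 ] [ 3.14067788e+00 -4.59490451e-04  1.32940047e+00] [-0.19666358  0.60250506 -1.45178567]
[0.50699073 0.23088577 0.04675187] [ 3.14089308e+00 -3.25837310e-04  1.32941047e+00] [ 0.65075185  0.33289765 -0.71823623]
```

View pics/w3.png

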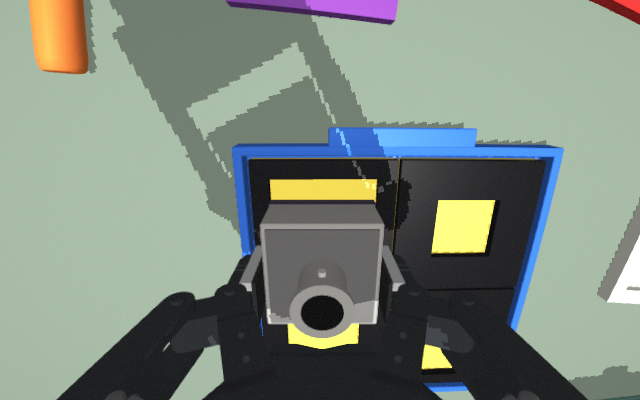

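The nozzle (columns 262–382) is centred over the pocket's visible yellow strip (270–377). I'll lower it.

{"op": "step_arm", "data": {
  "jaw": [0.5,0.5,0.5,0.5,0.5,0.5,0.5,0.5,0.5,0.5],
  "travel": [
    [0,0,-0.6],
    [0,0,-1.2],
    [0,0,-1.7],
    [0,0,-2.1],
    [0,0,-2.5],
    [0,0,-2.8],
    [0,0,-3],
    [0,0,-3.1],
    [0,0,-3.2],
    [0,0,-3.2]
  ],
  "spin": [0,0,0,0,0,0,0,0,0,0]
}}

```text
t: 8.4
tcp_pos: [0.5067, 0.2307, 0.0156]
ee_rot: [-3.141, 0.001, 1.33]
ft_force: [-4.2, -1.5, 6.0]
gripper_width: 0.0558
```

{"op": "step_arm", "data": {
  "jaw": [0.5,0.5,0.5,0.5,0.5,0.5,0.5,0.5,0.5,0.5],
  "travel": [
    [0,0,0],
    [0,0,0],
    [0,0,0],
    [0,0,-0.05],
    [0,0,-0.05],
    [0,0,-0.1],
    [0,0,-0.1],
    [0,0,-0.1],
    [0,0,-0.1],
    [0,0,-0.1]
  ],
  "spin": [0,0,0,0,0,0,0,0,0,0]
}}

```text
t: 9.4
tcp_pos: [0.5068, 0.2308, 0.0156]
ee_rot: [-3.14, 0.001, 1.33]
ft_force: [-6.8, -2.5, 12.2]
gripper_width: 0.0552
```

Contact is at TCP z 15.6 mm, which is the bench grasp height (8.6) plus 7, so the nozzle is on the floor. I'll release it.

{"op": "step_arm", "data": {
  "jaw": [0.68,0.72,0.78,0.85,0.85,0.85,0.85,0.85,0.85,0.85],
  "travel": [
    [0,0,0],
    [0,0,0],
    [0,0,0],
    [0,0,0],
    [0,0,0],
    [0,0,2],
    [0,0,5],
    [0,0,8],
    [0,0,12],
    [0,0,14]
  ],
  "spin": [0,0,0,0,0,0,0,0,0,0]
}}

```text
t: 10.4
tcp_pos: [0.5084, 0.2312, 0.1571]
ee_rot: [3.137, -0.003, 1.329]
ft_force: [0.0, 0.4, 0.2]
gripper_width: 0.0726
```

```bash
cat > chk.py <<'E'
import sys
from station import ctrl
from h import *
s=ctrl.state();d=ctrl.get_image("wrist");print(s["t"],s["tcp_pos"],np.degrees(s["ee_rot"][2]),s["gripper_width"])
c=cloud(d,s);hm=((c[...,2]>.016)&(c[...,2]<.08)&(d["z_map"]>.19)).astype(np.uint8)
n,l,st,ce=cv2.connectedComponentsWithStats(hm)
for i in range(1,n):
    if st[i,4]<150: continue
    p=c[l==i]; t=p[(p[:,2]>.05)]
    for lo,hi in((.03,.037),(.038,.043)):
        b=p[(p[:,2]>lo)&(p[:,2]<hi)]
        if len(b)>40 and len(t)>5: print(ce[i].round(),st[i,4],"max",np.percentile(p[:,2],98).round(4),"neck",np.round(cv2.minEnclosingCircle((t[:,:2]*1000).astype(np.float32))[0],1),"hood",lo,len(b),[np.round(x,1) for x in cv2.minAreaRect((b[:,:2]*1000).astype(np.float32))])
cv2.imwrite(f"pics/{sys.argv[1]}.png",d["image"][:,:,::-1])
E
python3 chk.py w4
```

```text
10.4 [0.50838734 0.23119469 0.15706017] 76.16107420326765 0.07258736107673545
[320. 186.] 3669 max 0.0661 neck [503.8 230.7] hood 0.03 84 [array([476.5, 236.5]), array([53.9,  0.7]), np.float64(76.1)]
[320. 186.] 3669 max 0.0661 neck [503.8 230.7] hood 0.038 2327 [array([503.8, 230.3]), array([56.1, 56.4]), np.float64(76.0)]
[ 39. 210.] 2640 max 0.0589 neck [457.2 -62.3] hood 0.03 1102 [array([457.1, -62. ]), array([59.9, 30.1]), np.float64(4.5)]
[ 39. 210.] 2640 max 0.0589 neck [457.2 -62.3] hood 0.038 97 [array([456.8, -55.5]), array([21.5, 10.3]), np.float64(4.8)]
[ 32. 284.] 746 max 0.0601 neck [ 533.8 -122.3] hood 0.03 136 [array([ 534.6, -117.9]), array([22.1, 14. ]), np.float64(0.8)]
[ 32. 284.] 746 max 0.0601 neck [ 533.8 -122.3] hood 0.038 107 [array([ 534.1, -120.6]), array([17.6, 13.7]), np.float64(14.3)]
[ 14. 329.] 1087 max 0.0484 neck [ 599.9 -203. ] hood 0.03 451 [array([ 596.9, -204.8]), array([30.9, 43.6]), np.float64(51.2)]
[ 14. 329.] 1087 max 0.0484 neck [ 599.9 -203. ] hood 0.038 65 [array([ 594.3, -202.1]), array([ 8.8, 20.7]), np.float64(85.3)]
[590. 338.] 3793 max 0.0781 neck [759.2 501.3] hood 0.03 321 [array([754.4, 507.8]), array([139.4,  21.9]), np.float64(79.0)]
[590. 338.] 3793 max 0.0781 neck [759.2 501.3] hood 0.038 342 [array([754.2, 504.7]), array([133.4,  23.1]), np.float64(79.1)]
```

View pics/w4.png

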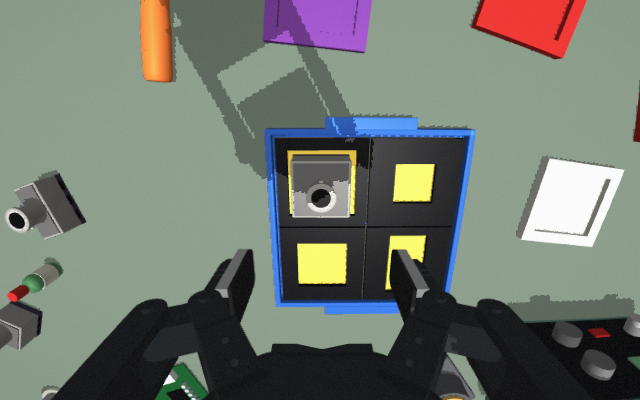

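The large nozzle sits in its pocket at (320,187): hood top 41 mm, top 65–66 mm, which is seated. Medium next.

{"op": "step_arm", "data": {
  "jaw": [0.85,0.85,0.85,0.85,0.85,0.85,0.85,0.85,0.85,0.85],
  "travel": [
    [0.8,-4,0],
    [1.7,-8.5,0],
    [2.6,-13,0],
    [3.5,-18,0],
    [4.5,-23,0],
    [5.5,-28,0],
    [6.5,-33,0],
    [7.5,-38,0],
    [8.4,-42,0],
    [8.7,-44.2,0]
  ],
  "spin": [-3,-6,-9,-12,-15,-18,-21,-24,-25.4,-25.4]
}}

```text
t: 11.45
tcp_pos: [0.5938, -0.2149, 0.1523]
ee_rot: [-3.141, 0.001, 0.883]
ft_force: [-0.2, 0.4, 0.2]
gripper_width: 0.0729
```

{"op": "step_arm", "data": {
  "jaw": [0.85,0.85,0.85,0.85,0.85,0.85,0.85,0.85,0.85,0.85],
  "travel": [
    [0,0,0],
    [0,0,0],
    [0,0,-2],
    [0,0,-4],
    [0,0,-5],
    [0,0,-5],
    [0,0,-5],
    [0,0,-5],
    [0,0,-5],
    [0,0,-5]
  ],
  "spin": [0,0,0,0,0,0,0,0,0,0]
}}

```text
t: 12.45
tcp_pos: [0.5942, -0.2115, 0.1043]
ee_rot: [3.14, -0.0, 0.886]
ft_force: [1.3, 0.0, 0.3]
gripper_width: 0.0722
```

```bash
python3 chk.py w5
```

```text
12.45 [ 0.59423298 -0.21145689  0.10426535] 50.761567751152704 0.07216210495672955
[ 57. 120.] 3908 max 0.0474 neck [ 414.9 -328.4] hood 0.03 2258 [array([ 406.5, -328.1]), array([49.1, 53.3]), np.float64(53.8)]
[ 57. 120.] 3908 max 0.0474 neck [ 414.9 -328.4] hood 0.038 290 [array([ 406.3, -322.3]), array([13.6, 33. ]), np.float64(59.8)]
[323. 207.] 2991 max 0.0592 neck [ 594.  -210.8] hood 0.03 1621 [array([ 593.8, -210.7]), array([42. , 42.7]), np.float64(50.8)]
[323. 207.] 2991 max 0.0592 neck [ 594.  -210.8] hood 0.038 48 [array([ 587.6, -206.2]), array([19.9,  6.6]), np.float64(52.8)]
[194. 281.] 1038 max 0.0589 neck [ 574.  -340.9] hood 0.03 283 [array([ 570.7, -336.9]), array([31.4, 12.2]), np.float64(63.4)]
[194. 281.] 1038 max 0.0589 neck [ 574.  -340.9] hood 0.038 78 [array([ 572.9, -334.3]), array([19.7,  5.3]), np.float64(47.8)]
[453. 385.] 975 max 0.0564 neck [ 826.2 -227.7] hood 0.03 179 [array([ 837.2, -222.9]), array([53.5, 23.8]), np.float64(26.5)]
[453. 385.] 975 max 0.0564 neck [ 826.2 -227.7] hood 0.038 162 [array([ 829.9, -224.9]), array([44.9, 22.7]), np.float64(37.0)]
```

{"op": "step_arm", "data": {
  "jaw": [0.85,0.85,0.85,0.85,0.85,0.85,0.85,0.7,0.55,0.4],
  "travel": [
    [0,0,-2],
    [0,0,-5],
    [0,0,-7],
    [0,0,-8.5],
    [0,0,-9.3],
    [0,0,-9.6],
    [0,0,-9.6],
    [0,0,-9.6],
    [0,0,-9.6],
    [0,0,-9.6]
  ],
  "spin": [0,0,0,0,0,0,0,0,0,0],
  "force": 30
}}

```text
t: 13.5
tcp_pos: [0.5947, -0.2116, 0.0087]
ee_rot: [3.139, -0.001, 0.886]
ft_force: [0.8, 0.3, -0.7]
gripper_width: 0.0417
```

{"op": "step_arm", "data": {
  "jaw": [0.35,0.35,0.35,0.35,0.35,0.35,0.35,0.35,0.35,0.35],
  "travel": [
    [0,0,0],
    [0,0,0],
    [0,0,0],
    [0,0,0],
    [0,0,0],
    [0,0,0],
    [0,0,0],
    [0,0,0],
    [0,0,0],
    [0,0,0]
  ],
  "spin": [0,0,0,0,0,0,0,0,0,0]
}}

```text
t: 14.5
tcp_pos: [0.5947, -0.2117, 0.0086]
ee_rot: [3.139, -0.0, 0.886]
ft_force: [-0.2, 0.6, 6.2]
gripper_width: 0.0413
```

{"op": "step_arm", "data": {
  "jaw": [0.35,0.35,0.35,0.35,0.35,0.35,0.35,0.35,0.35,0.35],
  "travel": [
    [0,0,0.5],
    [0,0,1.5],
    [0,0,3],
    [0,0,5],
    [0,0,7],
    [0,0,9],
    [0,0,10],
    [0,0,10],
    [0,0,10],
    [0,0,10]
  ],
  "spin": [0,0,0,0,0,0,0,0,0,0]
}}

```text
t: 15.5
tcp_pos: [0.5928, -0.2108, 0.1058]
ee_rot: [-3.139, 0.001, 0.886]
ft_force: [0.1, -0.8, -0.8]
gripper_width: 0.0415
```

{"op": "step_arm", "data": {
  "jaw": [0.35,0.35,0.35,0.35,0.35,0.35,0.35,0.35,0.35,0.35],
  "travel": [
    [0,3,0],
    [0,7.5,0],
    [0.2,12,0],
    [0.2,17,0],
    [0.3,22,0],
    [0.4,27,0],
    [0.5,32,0],
    [0.6,37,0],
    [0.6,40.5,0],
    [0.6,42,0]
  ],
  "spin": [2,5,8,11,14,17,20,23,25,25.4]
}}

```text
t: 16.5
tcp_pos: [0.5984, 0.2119, 0.1058]
ee_rot: [-3.139, 0.0, 1.333]
ft_force: [-0.1, -0.7, -2.1]
gripper_width: 0.0413
```

{"op": "step_arm", "data": {
  "jaw": [0.35,0.35,0.35,0.35,0.35,0.35,0.35,0.35,0.35,0.35],
  "travel": [
    [0,0,0],
    [0,0,0],
    [0,0,-1],
    [0,0,-2.5],
    [0,0,-4],
    [0,0,-5],
    [0,0,-5.7],
    [0,0,-6],
    [0,0,-6],
    [0,0,-6]
  ],
  "spin": [0,0,0,0,0,0,0,0,0,0]
}}

```text
t: 17.5
tcp_pos: [0.6003, 0.2089, 0.0479]
ee_rot: [3.141, -0.0, 1.329]
ft_force: [0.1, -0.7, -1.6]
gripper_width: 0.0413
```

```bash
python3 chk.py w6 | head -1
```

```text
17.5 [0.60026976 0.20894595 0.0478834 ] 76.16776012328673 0.041298292327179006
```

View pics/w6.png

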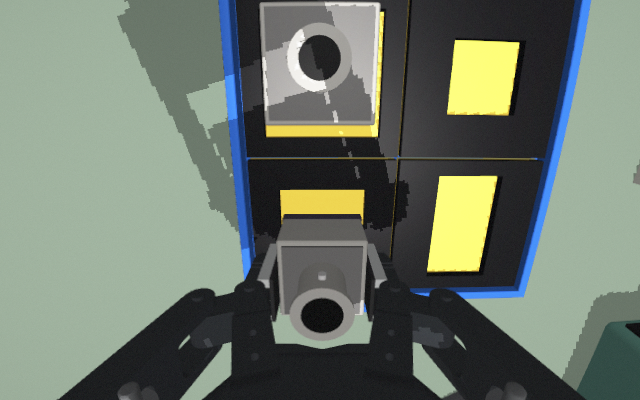

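The medium nozzle (centre column 322) is centred over its pocket (columns 280–364). I'll lower and release it.

{"op": "step_arm", "data": {
  "jaw": [0.35,0.35,0.35,0.35,0.35,0.35,0.35,0.35,0.35,0.35],
  "travel": [
    [0,0,-0.6],
    [0,0,-1.2],
    [0,0,-1.7],
    [0,0,-2.1],
    [0,0,-2.5],
    [0,0,-2.8],
    [0,0,-3],
    [0,0,-3.1],
    [0,0,-3.2],
    [0,0,-3.2]
  ],
  "spin": [0,0,0,0,0,0,0,0,0,0]
}}

```text
t: 18.55
tcp_pos: [0.6, 0.2088, 0.0157]
ee_rot: [3.141, -0.0, 1.329]
ft_force: [-0.4, 0.4, -0.3]
gripper_width: 0.0417
```

{"op": "step_arm", "data": {
  "jaw": [0.35,0.35,0.35,0.35,0.35,0.35,0.35,0.35,0.35,0.35],
  "travel": [
    [0,0,0],
    [0,0,0],
    [0,0,0],
    [0,0,-0.05],
    [0,0,-0.05],
    [0,0,-0.1],
    [0,0,-0.1],
    [0,0,-0.1],
    [0,0,-0.1],
    [0,0,-0.1]
  ],
  "spin": [0,0,0,0,0,0,0,0,0,0]
}}

```text
t: 19.55
tcp_pos: [0.6001, 0.2088, 0.0156]
ee_rot: [3.141, 0.0, 1.329]
ft_force: [-4.4, -2.3, 8.2]
gripper_width: 0.0415
```

{"op": "step_arm", "data": {
  "jaw": [0.52,0.58,0.65,0.7,0.7,0.7,0.7,0.7,0.7,0.7],
  "travel": [
    [0,0,0],
    [0,0,0],
    [0,0,0],
    [0,0,0],
    [0,0,0],
    [0,0,2],
    [0,0,5],
    [0,0,8],
    [0,0,12],
    [0,0,14]
  ],
  "spin": [0,0,0,0,0,0,0,0,0,0]
}}

```text
t: 20.55
tcp_pos: [0.6014, 0.2091, 0.1585]
ee_rot: [3.136, -0.002, 1.329]
ft_force: [0.7, 0.0, -0.1]
gripper_width: 0.0596
```

```bash
python3 chk.py w7
```

```text
20.55 [0.60144953 0.20912243 0.15847011] 76.16613067019003 0.05964728433855412
[320.  80.] 4546 max 0.0663 neck [503.9 230.3] hood 0.038 2934 [array([503.9, 230.5]), array([56.4, 54.5]), np.float64(76.1)]
[ 21. 118.] 2406 max 0.0521 neck [460.3 -55.9] hood 0.03 1208 [array([457.2, -61.8]), array([61.3, 30.3]), np.float64(2.2)]
[ 21. 118.] 2406 max 0.0521 neck [460.3 -55.9] hood 0.038 120 [array([458.8, -55.5]), array([ 9.1, 21.3]), np.float64(76.9)]
[321. 188.] 2121 max 0.0664 neck [598.5 208.1] hood 0.03 80 [array([578., 213.]), array([41.2,  0.7]), np.float64(76.1)]
[321. 188.] 2121 max 0.0664 neck [598.5 208.1] hood 0.038 1016 [array([598.2, 208. ]), array([42. , 41.7]), np.float64(76.3)]
[562. 289.] 6100 max 0.0787 neck [797.2 462.2] hood 0.03 534 [array([767.4, 460.1]), array([ 71.3, 160.6]), np.float64(21.0)]
[562. 289.] 6100 max 0.0787 neck [797.2 462.2] hood 0.038 474 [array([767.1, 456. ]), array([ 69.8, 154.1]), np.float64(22.8)]
```

Medium is seated (hood top 41 mm, 66 mm total). Oblong next.

{"op": "step_arm", "data": {
  "jaw": [0.7,0.7,0.7,0.7,0.7,0.7,0.7,0.7,0.7,0.7],
  "travel": [
    [-1.6,-3,0],
    [-3.4,-6.5,0],
    [-5.5,-10.5,0],
    [-7.6,-14.5,0],
    [-9.7,-18.5,0],
    [-11.8,-22.5,0],
    [-13.4,-25.5,0],
    [-14.3,-27.2,0],
    [-14.3,-27.2,0],
    [-14.3,-27.2,0]
  ],
  "spin": [3,6,9,12,15,17.2,17.2,17.2,17.2,17.2]
}}

```text
t: 21.6
tcp_pos: [0.4565, -0.0632, 0.1537]
ee_rot: [-3.141, -0.001, 1.628]
ft_force: [-0.0, -0.3, -0.1]
gripper_width: 0.0595
```

{"op": "step_arm", "data": {
  "jaw": [0.7,0.7,0.7,0.7,0.7,0.7,0.7,0.7,0.7,0.7],
  "travel": [
    [0,0,-1],
    [0,0,-2],
    [0,0,-3],
    [0,0,-4],
    [0,0,-5],
    [0,0,-5],
    [0,0,-5],
    [0,0,-5],
    [0,0,-5],
    [0,0,-5]
  ],
  "spin": [0,0,0,0,0,0,0,0,0,0]
}}

```text
t: 22.6
tcp_pos: [0.4571, -0.0634, 0.1049]
ee_rot: [3.141, 0.0, 1.629]
ft_force: [-0.1, -0.4, 0.3]
gripper_width: 0.0598
```

```bash
python3 chk.py w8
```

```text
22.6 [ 0.45713421 -0.06341062  0.10487223] 93.35358132658479 0.05984996605351626
[164. 197.] 2193 max 0.0593 neck [ 451.3 -187.7] hood 0.03 525 [array([ 450.7, -187.1]), array([28.5, 28.1]), np.float64(35.2)]
[164. 197.] 2193 max 0.0593 neck [ 451.3 -187.7] hood 0.038 106 [array([ 447.1, -182.6]), array([21.5,  8.9]), np.float64(36.1)]
[323. 207.] 2661 max 0.0594 neck [457.3 -63.3] hood 0.03 1397 [array([457. , -63.3]), array([60. , 28.1]), np.float64(3.4)]
[323. 207.] 2661 max 0.0594 neck [457.3 -63.3] hood 0.038 55 [array([450. , -63.2]), array([21.,  8.]), np.float64(89.2)]
[616. 272.] 2949 max 0.0461 neck [506.6 219.7] hood 0.03 487 [array([495.9, 204.4]), array([14.6, 57.6]), np.float64(63.9)]
[616. 272.] 2949 max 0.0461 neck [506.6 219.7] hood 0.038 1186 [array([503. , 226.7]), array([52.8, 56.4]), np.float64(76.4)]
[ 31. 314.] 2056 max 0.0587 neck [ 581.  -342.6] hood 0.03 428 [array([ 576.6, -338.1]), array([34.9, 26.7]), np.float64(45.5)]
[ 31. 314.] 2056 max 0.0587 neck [ 581.  -342.6] hood 0.038 203 [array([ 579.2, -334.8]), array([34.6, 15.9]), np.float64(39.8)]
[579. 354.] 2922 max 0.066 neck [598.4 207.5] hood 0.03 368 [array([585.2, 200.5]), array([29.6, 56.1]), np.float64(31.8)]
[579. 354.] 2922 max 0.066 neck [598.4 207.5] hood 0.038 746 [array([597.9, 206.5]), array([43.3, 42.8]), np.float64(75.6)]
```

{"op": "step_arm", "data": {
  "jaw": [0.7,0.7,0.7,0.7,0.7,0.7,0.7,0.55,0.4,0.2],
  "travel": [
    [0,0,-2],
    [0,0,-5],
    [0,0,-7],
    [0,0,-8.5],
    [0,0,-9.3],
    [0,0,-9.5],
    [0,0,-9.5],
    [0,0,-9.5],
    [0,0,-9.5],
    [0,0,-9.5]
  ],
  "spin": [0,0,0,0,0,0,0,0,0,0],
  "force": 30
}}

```text
t: 23.65
tcp_pos: [0.4576, -0.0635, 0.0103]
ee_rot: [3.14, 0.001, 1.629]
ft_force: [0.4, -0.1, -0.3]
gripper_width: 0.0274
```

{"op": "step_arm", "data": {
  "jaw": [0.2,0.2,0.2,0.2,0.2,0.2,0.2,0.2,0.2,0.2],
  "travel": [
    [0,0,0],
    [0,0,0],
    [0,0,0],
    [0,0,0],
    [0,0,0],
    [0,0,0],
    [0,0,0],
    [0,0,0],
    [0,0,0],
    [0,0,0]
  ],
  "spin": [0,0,0,0,0,0,0,0,0,0]
}}

```text
t: 24.65
tcp_pos: [0.4576, -0.0635, 0.0102]
ee_rot: [3.14, 0.001, 1.63]
ft_force: [-0.4, 0.7, 5.1]
gripper_width: 0.0276
```

{"op": "step_arm", "data": {
  "jaw": [0.2,0.2,0.2,0.2,0.2,0.2,0.2,0.2,0.2,0.2],
  "travel": [
    [0,0,0.5],
    [0,0,1.5],
    [0,0,3],
    [0,0,5],
    [0,0,7],
    [0,0,9],
    [0,0,10],
    [0,0,10],
    [0,0,10],
    [0,0,10]
  ],
  "spin": [0,0,0,0,0,0,0,0,0,0]
}}

```text
t: 25.65
tcp_pos: [0.4558, -0.0629, 0.108]
ee_rot: [-3.139, -0.001, 1.629]
ft_force: [0.6, 1.2, -0.8]
gripper_width: 0.0272
```

{"op": "step_arm", "data": {
  "jaw": [0.2,0.2,0.2,0.2,0.2,0.2,0.2,0.2,0.2,0.2],
  "travel": [
    [1.2,2.6,1],
    [3,6.6,2],
    [5,11,2],
    [7,15.4,2],
    [9,19.8,2],
    [11,24.2,2],
    [13,28.6,2],
    [14.8,32.5,2],
    [16.2,35.4,2],
    [16.7,36.6,2]
  ],
  "spin": [-2,-4,-6,-8,-10,-12,-14,-16,-17.2,-17.2]
}}

```text
t: 26.65
tcp_pos: [0.6237, 0.3053, 0.1273]
ee_rot: [-3.14, 0.001, 1.332]
ft_force: [0.2, -0.5, -0.6]
gripper_width: 0.0274
```

{"op": "step_arm", "data": {
  "jaw": [0.2,0.2,0.2,0.2,0.2,0.2,0.2,0.2,0.2,0.2],
  "travel": [
    [0,0,0],
    [0,0,0],
    [0,0,-1],
    [0,0,-2.5],
    [0,0,-4],
    [0,0,-6],
    [0,0,-7.5],
    [0,0,-8],
    [0,0,-8],
    [0,0,-8]
  ],
  "spin": [0,0,0,0,0,0,0,0,0,0]
}}

```text
t: 27.65
tcp_pos: [0.6243, 0.3029, 0.0499]
ee_rot: [3.141, -0.001, 1.329]
ft_force: [-0.2, -0.4, 0.1]
gripper_width: 0.0275
```

```bash
python3 chk.py w9 | head -1
```

```text
27.65 [0.62426862 0.30291024 0.04988816] 76.16055231701259 0.027518377956223486
```

View pics/w9.png

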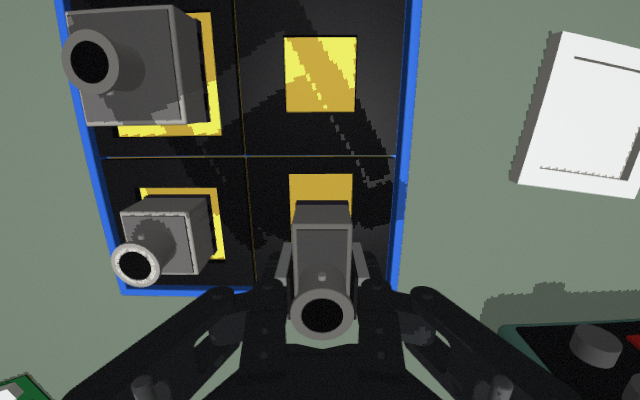

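The oblong (centre column 322) is centred over its pocket (289–352). I'll lower and release it.

{"op": "step_arm", "data": {
  "jaw": [0.2,0.2,0.2,0.2,0.2,0.2,0.2,0.2,0.2,0.2],
  "travel": [
    [0,0,-0.6],
    [0,0,-1.2],
    [0,0,-1.7],
    [0,0,-2.1],
    [0,0,-2.5],
    [0,0,-2.8],
    [0,0,-3],
    [0,0,-3.1],
    [0,0,-3.2],
    [0,0,-3.2]
  ],
  "spin": [0,0,0,0,0,0,0,0,0,0]
}}

```text
t: 28.7
tcp_pos: [0.6239, 0.3028, 0.0175]
ee_rot: [3.141, -0.0, 1.329]
ft_force: [0.9, -0.2, -0.9]
gripper_width: 0.0273
```

{"op": "step_arm", "data": {
  "jaw": [0.2,0.2,0.2,0.2,0.2,0.2,0.2,0.2,0.2,0.2],
  "travel": [
    [0,0,0],
    [0,0,0],
    [0,0,0],
    [0,0,-0.05],
    [0,0,-0.05],
    [0,0,-0.1],
    [0,0,-0.1],
    [0,0,-0.1],
    [0,0,-0.1],
    [0,0,-0.1]
  ],
  "spin": [0,0,0,0,0,0,0,0,0,0]
}}

```text
t: 29.7
tcp_pos: [0.6238, 0.3028, 0.0173]
ee_rot: [-3.141, 0.0, 1.329]
ft_force: [-2.8, -0.4, 5.3]
gripper_width: 0.0272
```

{"op": "step_arm", "data": {
  "jaw": [0.36,0.42,0.48,0.52,0.52,0.52,0.52,0.52,0.52,0.52],
  "travel": [
    [0,0,0],
    [0,0,0],
    [0,0,0],
    [0,0,0],
    [0,0,0],
    [0,0,2],
    [0,0,5],
    [0,0,8],
    [0,0,12],
    [0,0,14]
  ],
  "spin": [0,0,0,0,0,0,0,0,0,0]
}}

```text
t: 30.7
tcp_pos: [0.6254, 0.3034, 0.1608]
ee_rot: [3.137, -0.003, 1.329]
ft_force: [0.1, 0.1, 0.2]
gripper_width: 0.0445
```

```bash
python3 chk.py w10
```

```text
30.7 [0.62541842 0.30336125 0.16081332] 76.16475275678515 0.044481860277354505
[210.  80.] 4853 max 0.0663 neck [503.9 230.5] hood 0.03 138 [array([510.4, 257.8]), array([ 1.6, 56. ]), np.float64(76.6)]
[210.  80.] 4853 max 0.0663 neck [503.9 230.5] hood 0.038 2810 [array([503.8, 230.7]), array([57.1, 56.3]), np.float64(76.1)]
[320. 188.] 1892 max 0.0664 neck [623.6 301.7] hood 0.038 947 [array([623.4, 301.7]), array([28. , 60.2]), np.float64(76.1)]
[222. 186.] 2331 max 0.0661 neck [598.2 208.4] hood 0.03 118 [array([591.2, 221.7]), array([57.9, 28.5]), np.float64(29.8)]
[222. 186.] 2331 max 0.0661 neck [598.2 208.4] hood 0.038 982 [array([597.9, 208.8]), array([42.5, 41.8]), np.float64(76.1)]
[532. 271.] 5852 max 0.0781 neck [770.4 511.8] hood 0.03 502 [array([759.5, 510.7]), array([193.3,  39.8]), np.float64(85.5)]
[532. 271.] 5852 max 0.0781 neck [770.4 511.8] hood 0.038 503 [array([758.7, 512.4]), array([194.3,  37.2]), np.float64(84.1)]
```

{"op": "step_arm", "data": {
  "jaw": [0.52,0.52,0.52,0.52,0.52,0.52,0.52,0.52,0.52,0.52],
  "travel": [
    [-1,-3,0],
    [-2.3,-6.5,0],
    [-4,-11.3,0],
    [-5.6,-16,0],
    [-7.2,-20.5,0],
    [-8.8,-25,0],
    [-10.4,-29.5,0],
    [-12,-34,0],
    [-13.6,-38.5,0],
    [-15,-42.5,0]
  ],
  "spin": [-4,-8,-13,-18,-23,-28,-33,-37,-41.5,-41.5]
}}

```text
t: 31.75
tcp_pos: [0.4724, -0.1239, 0.1555]
ee_rot: [-3.141, 0.0, 0.603]
ft_force: [1.3, -1.3, 0.8]
gripper_width: 0.0445
```

Oblong is seated too. On to the small nozzle.

{"op": "step_arm", "data": {
  "jaw": [0.52,0.52,0.52,0.52,0.52,0.52,0.52,0.52,0.52,0.52],
  "travel": [
    [-1,-3,0],
    [-2,-5.5,0],
    [-2.3,-6.4,-1],
    [-2.3,-6.4,-3],
    [-2.3,-6.4,-5],
    [-2.3,-6.4,-5],
    [-2.3,-6.4,-5],
    [-2.3,-6.4,-5],
    [-2.3,-6.4,-5],
    [-2.3,-6.4,-5]
  ],
  "spin": [0,0,0,0,0,0,0,0,0,0]
}}

```text
t: 32.75
tcp_pos: [0.4514, -0.1864, 0.1073]
ee_rot: [3.14, -0.001, 0.605]
ft_force: [0.1, 0.1, -0.9]
gripper_width: 0.0442
```

```bash
python3 chk.py w11
```

```text
32.75 [ 0.45138056 -0.1864      0.10726956] 34.681822802439974 0.04417929746014259
[453. 204.] 1097 max 0.0609 neck [ 534.6 -123.6] hood 0.03 165 [array([ 531.6, -122.4]), array([21.6, 16.8]), np.float64(74.2)]
[453. 204.] 1097 max 0.0609 neck [ 534.6 -123.6] hood 0.038 235 [array([ 532.8, -122.9]), array([15.7, 18.3]), np.float64(0.5)]
[321. 212.] 1660 max 0.0593 neck [ 451.3 -188. ] hood 0.03 402 [array([ 447.9, -183.1]), array([28.1, 16.8]), np.float64(35.0)]
[321. 212.] 1660 max 0.0593 neck [ 451.3 -188. ] hood 0.038 49 [array([ 447.4, -182.1]), array([21.1,  8.5]), np.float64(32.6)]
```

View pics/w11.png

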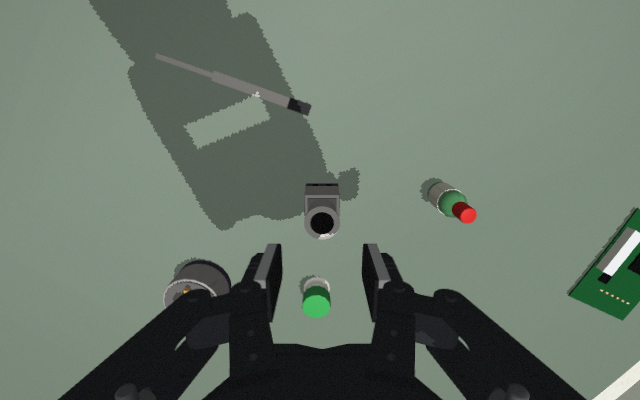

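The small nozzle is at (321,212), aligned between the pads. The green pot at (316,300) is well past it. I'll descend.

{"op": "step_arm", "data": {
  "jaw": [0.52,0.52,0.52,0.52,0.52,0.52,0.52,0.45,0.35,0.2],
  "travel": [
    [0,-0.1,-2],
    [0,-0.15,-5],
    [0,-0.15,-7],
    [0,-0.15,-8.5],
    [0,-0.15,-9.3],
    [0,-0.15,-9.7],
    [0,-0.15,-9.7],
    [0,-0.15,-9.7],
    [0,-0.15,-9.7],
    [0,-0.15,-9.7]
  ],
  "spin": [0,0,0,0,0,0,0,0,0,0],
  "force": 30
}}

```text
t: 33.8
tcp_pos: [0.4516, -0.1882, 0.0103]
ee_rot: [3.139, -0.001, 0.605]
ft_force: [-0.4, 0.2, 1.9]
gripper_width: 0.0275
```

{"op": "step_arm", "data": {
  "jaw": [0.2,0.2,0.2,0.2,0.2,0.2,0.2,0.2,0.2,0.2],
  "travel": [
    [0,0,0],
    [0,0,0],
    [0,0,0],
    [0,0,0],
    [0,0,0],
    [0,0,0],
    [0,0,0],
    [0,0,0],
    [0,0,0],
    [0,0,0]
  ],
  "spin": [0,0,0,0,0,0,0,0,0,0]
}}

```text
t: 34.8
tcp_pos: [0.4516, -0.1882, 0.0103]
ee_rot: [3.14, -0.001, 0.605]
ft_force: [-0.6, 0.4, 4.8]
gripper_width: 0.0272
```

{"op": "step_arm", "data": {
  "jaw": [0.2,0.2,0.2,0.2,0.2,0.2,0.2,0.2,0.2,0.2],
  "travel": [
    [0,0,0.5],
    [0,0,1.5],
    [0,0,3],
    [0,0,5],
    [0,0,7],
    [0,0,9],
    [0,0,11],
    [0,0,12],
    [0,0,12],
    [0,0,12]
  ],
  "spin": [0,0,0,0,0,0,0,0,0,0]
}}

```text
t: 35.8
tcp_pos: [0.4503, -0.1874, 0.1287]
ee_rot: [-3.141, 0.0, 0.605]
ft_force: [-0.1, -0.0, -1.1]
gripper_width: 0.0272
```

{"op": "step_arm", "data": {
  "jaw": [0.2,0.2,0.2,0.2,0.2,0.2,0.2,0.2,0.2,0.2],
  "travel": [
    [0.4,2.5,0],
    [1,6.5,0],
    [1.7,11,0],
    [2.4,15.5,0],
    [3.1,20,0],
    [3.8,24.5,0],
    [4.5,29,0],
    [5.2,33.5,0],
    [5.8,38,0],
    [6.4,42,0]
  ],
  "spin": [3,7,11,15,19,23,27,31,35,38.5]
}}

```text
t: 36.8
tcp_pos: [0.5136, 0.2343, 0.1274]
ee_rot: [-3.139, 0.002, 1.28]
ft_force: [1.3, -0.7, -0.8]
gripper_width: 0.0271
```

{"op": "step_arm", "data": {
  "jaw": [0.2,0.2,0.2,0.2,0.2,0.2,0.2,0.2,0.2,0.2],
  "travel": [
    [0.6,4,0],
    [1.2,7.5,0],
    [1.45,9.3,0],
    [1.45,9.3,0],
    [1.45,9.3,-2],
    [1.45,9.3,-4.5],
    [1.45,9.3,-6.5],
    [1.45,9.3,-7.5],
    [1.45,9.3,-8],
    [1.45,9.3,-8]
  ],
  "spin": [1.5,3,3,3,3,3,3,3,3,3]
}}

```text
t: 37.8
tcp_pos: [0.5291, 0.3245, 0.0489]
ee_rot: [-3.141, 0.001, 1.328]
ft_force: [-0.1, -0.0, -0.0]
gripper_width: 0.0277
```

```bash
python3 chk.py w12 | head -1
```

```text
37.8 [0.52911396 0.32447504 0.04885604] 76.11301018314056 0.02770715748591226
```

View pics/w12.png

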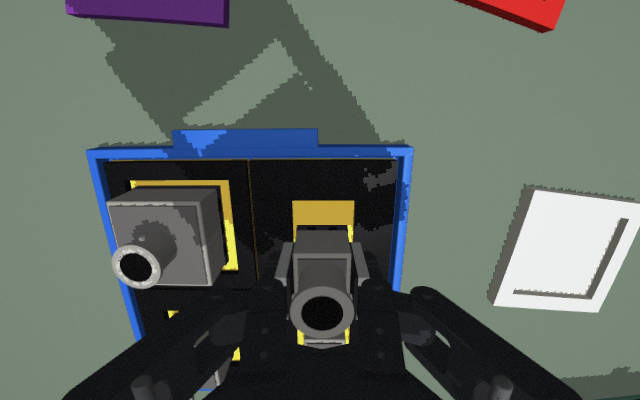

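The small nozzle (centre column 322) is over its pocket (293–354). I'll lower it.

{"op": "step_arm", "data": {
  "jaw": [0.2,0.2,0.2,0.2,0.2,0.2,0.2,0.2,0.2,0.2],
  "travel": [
    [0,0,-0.6],
    [0,0,-1.2],
    [0,0,-1.7],
    [0,0,-2.1],
    [0,0,-2.5],
    [0,0,-2.8],
    [0,0,-3],
    [0,0,-3.1],
    [0,0,-3.1],
    [0,0,-3.1]
  ],
  "spin": [0,0,0,0,0,0,0,0,0,0]
}}

```text
t: 38.85
tcp_pos: [0.5294, 0.3254, 0.0185]
ee_rot: [3.141, -0.0, 1.329]
ft_force: [0.2, 0.0, 0.5]
gripper_width: 0.0274
```

{"op": "step_arm", "data": {
  "jaw": [0.2,0.2,0.2,0.2,0.2,0.2,0.2,0.2,0.2,0.2],
  "travel": [
    [0,0,0],
    [0,0,0],
    [0,0,0],
    [0,0,-0.05],
    [0,0,-0.05],
    [0,0,-0.1],
    [0,0,-0.1],
    [0,0,-0.1],
    [0,0,-0.1],
    [0,0,-0.1]
  ],
  "spin": [0,0,0,0,0,0,0,0,0,0]
}}

```text
t: 39.85
tcp_pos: [0.5293, 0.3253, 0.0174]
ee_rot: [3.142, -0.0, 1.329]
ft_force: [-0.6, -0.7, -0.3]
gripper_width: 0.0273
```

{"op": "step_arm", "data": {
  "jaw": [0.2,0.2,0.2,0.2,0.36,0.42,0.48,0.52,0.52,0.52],
  "travel": [
    [0,0,-0.05],
    [0,0,-0.1],
    [0,0,-0.1],
    [0,0,-0.1],
    [0,0,-0.1],
    [0,0,-0.1],
    [0,0,-0.1],
    [0,0,-0.1],
    [0,0,-0.1],
    [0,0,-0.1]
  ],
  "spin": [0,0,0,0,0,0,0,0,0,0]
}}

```text
t: 40.85
tcp_pos: [0.5293, 0.3253, 0.0162]
ee_rot: [-3.142, 0.0, 1.329]
ft_force: [-1.1, 0.1, 0.3]
gripper_width: 0.0445
```

{"op": "step_arm", "data": {
  "jaw": [0.52,0.52,0.52,0.52,0.52,0.52,0.52,0.52,0.52,0.52],
  "travel": [
    [0,0,1],
    [0,0,3],
    [0,0,6],
    [0,0,10],
    [0,0,14],
    [0,0,17],
    [0,0,18],
    [0,0,18],
    [0,0,18],
    [0,0,18]
  ],
  "spin": [0,0,0,0,0,0,0,0,0,0]
}}

```text
t: 41.85
tcp_pos: [0.5279, 0.3247, 0.1934]
ee_rot: [-3.138, 0.003, 1.329]
ft_force: [-0.9, 0.7, -0.1]
gripper_width: 0.0443
```

```bash
python3 chk.py w13
```

```text
41.85 [0.52793503 0.32472221 0.19338618] 76.16014047838814 0.044331035394153326
[234. 181.] 3006 max 0.0659 neck [503.9 230.7] hood 0.03 119 [array([493.3, 247.8]), array([76.8, 37.9]), np.float64(30.6)]
[234. 181.] 3006 max 0.0659 neck [503.9 230.7] hood 0.038 1761 [array([503.2, 230.4]), array([56.7, 55.7]), np.float64(75.8)]
[323. 185.] 887 max 0.0665 neck [528.1 324.3] hood 0.038 199 [array([527.4, 324.7]), array([27.6, 27.5]), np.float64(75.6)]
[323. 261.] 1301 max 0.0662 neck [623.6 301.7] hood 0.03 58 [array([594.7, 308.9]), array([26.9,  1.7]), np.float64(76.5)]
[323. 261.] 1301 max 0.0662 neck [623.6 301.7] hood 0.038 495 [array([623.9, 301.9]), array([27.7, 61.3]), np.float64(75.9)]
[239. 258.] 1208 max 0.0659 neck [597.7 207.6] hood 0.03 105 [array([578.9, 213.8]), array([41.7,  8.7]), np.float64(65.3)]
[239. 258.] 1208 max 0.0659 neck [597.7 207.6] hood 0.038 392 [array([590.3, 209.9]), array([42.4, 27.1]), np.float64(80.1)]
[540. 325.] 2821 max 0.0776 neck [776.1 556.3] hood 0.03 231 [array([764.4, 557.1]), array([121.1,  24.7]), np.float64(73.7)]
[540. 325.] 2821 max 0.0776 neck [776.1 556.3] hood 0.038 248 [array([762.3, 549.7]), array([136. ,  24.2]), np.float64(74.1)]
[430. 371.] 696 max 0.0787 neck [806.8 404.3] hood 0.03 65 [array([821. , 400.5]), array([ 1.8, 58.2]), np.float64(75.2)]
[430. 371.] 696 max 0.0787 neck [806.8 404.3] hood 0.038 53 [array([816.5, 401.5]), array([ 1.8, 56.2]), np.float64(75.4)]
```

View pics/w13.png

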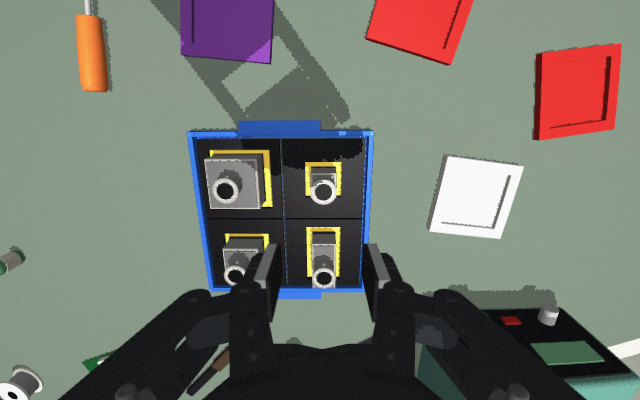

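All four nozzles stand in their own pockets at (237,181), (323,182), (245,258) and (323,258). Their tops are at 66 mm and hood tops at 41 mm, so they are seated. The arm is clear above them. One last numeric check that the round nozzles are undisturbed, then I'll hand in.

```bash
python3 - <<'E'
from station import ctrl
from h import *
d=ctrl.get_image("top");c=cloud(d)
for x,y in((.583,-.339),(.407,-.328)):
    m=(np.hypot(c[...,0]-x,c[...,1]-y)<.05)&(c[...,2]>.048)&(c[...,2]<.08);print(c[m].mean(0),m.sum())
print(ctrl.job_done(), ctrl.state()["t"])
E
```

```text
[ 0.5827305  -0.34032142  0.05813901] 49
[ 0.40702434 -0.32849879  0.05877762] 49
the job is handed in; nothing more can be done
the job is handed in; nothing more can be done
```

All four straight-sided nozzles (large, medium, oblong, small) are back in their own pockets, and the job was handed in at about 42 s of the 112 s allowed. I gripped each by its hood, turned it to the tray's angle, lowered it and released it.

- **Seating:** the last wrist view shows every nozzle upright in its matching pocket. Tops measure about 66 mm and hood tops about 41 mm, against the 65 mm and 41 mm expected when seated. Each was let go within 0.2 mm of its expected floor height.
- **Position:** the wrist camera put the large nozzle about 3 mm off its pocket centre and the other three within about 2.5 mm. The clearance is 7 mm a side.
- **Lowering force:** the large nozzle met about 12 N just before release, the medium about 8 N and the oblong about 5 N. The small one showed almost none, but reached the expected height.
- **Round nozzles:** both still stand within 1 mm of where they started.

No check failed. The only disagreement was about 2 mm between the top and wrist cameras, which is within the stated calibration.

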